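# Set a tile up for scoring

## Task

Slide the square tile along the bench, without lifting it, into the corner of the wooden scoring jig until it sits flush against both the long far fence and the end stop. Then take the metal cutting guide by its grip rib and lay it down gently, not dropped, flat across the middle of the tile, square to the long fence, with its two ends resting on the fence and on the small bearer block. Leave the oblong tile, the paint tin and the grout tub alone.

Things in the scene. Friction and masses are not known exactly. Their poses are not given: they have to be found in the camera images.
- jig: Dark wooden jig fixed to the bench: 3 flat-topped pieces 25 mm high round a thin black 118 mm rubber square. Origin: bench surface, centre of the square. In its frame (x away from robot, y left, z up; mm): far fence x 60 to 82, y -135 to 80; end stop x -60 to 60, y 60 to 80; near bearer block x -102 to -80, y -22 to 22. The rubber is flush; the tile enters from the -y side.
- home (a point): Centre of the tile's home in the jig, on the bench surface (same point and axes as the jig's origin): a tile flush with fence and stop has its origin here.
- rest (a point): Centre of the guide's resting place: midway between far fence and bearer block, above the tile's middle line, at the height of their tops (25 mm above the bench, 10 mm nearer the robot than home, axes of the jig). The guide's origin belongs here, its length along x.
- square_tile: Loose plain white square ceramic tile, 120 x 120 x 12 mm, about 0.4 kg, lying flat on the bench to the right of the jig. Origin: centre of its underside, x and y along its edges, z up.
- guide: Loose cutting guide: flat aluminium strip 200 long (x) x 50 wide (y) x 6 mm thick with a black grip rib along the middle of its top, 130 long x 14 wide, top of the rib 30 mm above the underside; about 0.2 kg. Lies flat on the bench to the left of the jig. Origin: centre of its underside, z up.
- oblong_tile: Bystander: loose white oblong tile 150 (x) x 60 (y) x 9 mm lying flat, right of the square tile. Origin: centre of its underside.
- paint_tin: Bystander: upright paint tin, 90 mm diameter, 110 mm high. Origin: centre of its underside.
- grout_tub: Bystander: upright tub with a yellow lid, 80 mm diameter, 85 mm high, beyond the jig. Origin: centre of its underside.
Things that resemble listed ones, but are neither listed nor needed, are in the scene too. Leave any black or yellow look-alike of the square_tile alone.

How it is judged:
By the outcome, as a careful person would: the job done as asked, in the order asked, and still so for the second after the job is handed in, with the robot touching nothing.
It also fails if it takes over 72 s, if anything falls off the work surface, if the arm or the gripper's body presses on something with over 40 N, if the wrist force passes 120 N, or if a joint passes its speed limit or range.

## Robot

A 6-joint arm with a two-finger parallel gripper is mounted at the origin on the work surface. World frame = base frame: x ahead of the robot, y to its left, z up, the work surface at z = 0. Lengths are in m, angles in rad, forces in N, time in s.
With the tool pointing down it reaches from about 0.275 to 0.725 m from the base axis. Payload 15.9 kg.
Tool frame: the origin (TCP) lies midway between the tips of the shut fingers; the grasp point (between the pads) lies 19 mm behind it (grasp_offset is the distance from the TCP to the grasp point, in m); z points along the fingers, y is the line along which they close (so a half turn about z gives the same grasp; the last joint's range is limited). The gripper opens to 85 mm and grips with 20 to 120 N. Pads are 22 mm wide; open, the fingers measure 114 mm over their backs; the gripper's body (76 mm by 85 mm) begins 54 mm behind the grasp point. The pads swing forward as they close: fully open they stand 13 mm farther back than shut.
Start: joints at [1.226, 0.213, -0.034, 1.323, 0, 1.571], TCP at [0.169, 0.471, 0.231] pointing down, gripper open.
Joint ranges: [-2.98, 2.98], [-0.74, 1.72], [-1.14, 1.35], [-2.1, 2.04], [-1.57, 1.44], [-3.14, 3.14]. Speed limits (rad/s): [1.89, 1.89, 2.39, 2.57, 3.14, 3.14].

## Interface

Orientations are given as [roll, pitch, yaw] about the fixed x, y, z axes, in that order (R = Rz(yaw) Ry(pitch) Rx(roll)).
In Python, from rig import observe, camera, get_calibration, job_done, grasp_offset gives the robot as it stands.
- The arm moves only by the tool apply_moves, never from a script. Its argument "steps" is a list of rows, each a list of 7 numbers: the shift along the tool's x, y, z in mm, then the turn, a rotation vector about the tool's x, y, z in degrees, then the finger opening in mm, from 0 to 85.4. In form: [[x, y, z, wx, wy, wz, hand], ...]. A call has 1 to 12 rows; each row shifts and turns the commanded pose from where the row before left it, along the tool's axes as they then stand; what a row does not reach is not made up. A row lasts 1/12 s, in which the tool goes at most 41.7 mm and 7.16 degrees, less where a joint would pass 70% of its speed; a pose out of reach is approached as far as the arm can. A call with a gripper value outside its range is refused whole. The fingers move at their own pace and stop on an object; "force" is the grip in N (left out, the last holds). Time passes only in rows, so rows that do not move let the fingers close. It gives the time, the measured TCP pose, the force, the opening and the grip force at its end, in the units of the state.
- observe(): the state, without advancing time (a new reading comes with each control period).
- camera(name): name is "scene" or "top" or "wrist"; returns (picture, depth): 420x560x3 uint8, red, green, blue; 420x560 float32, m along the optical axis (not along the pixel's ray), 0 where there is no reading.
- get_calibration(name): a dict with "fx", "fy", "cx", "cy" (pixels), "dist_coeffs" ([k1, k2, p1, p2, k3] as OpenCV has them; the pictures are not rectified), "pose" (4x4, takes a point from camera to world coordinates). Camera axes: x right, y down, z forward; pixel columns grow to the right and rows downward; lengths in m; the calibration is good to about 2 mm. A picture is of the moment at which its call begins: read the wrist's pose just before it. get_calibration takes no time and is no camera call; for the wrist camera it gives the pose at the moment of the call.
- job_done(): hands the job in; it is judged then, once.
The state is a dict: "t": time; "joints": joint angles; "qd": joint speeds; "joint_torque": joint torques, N m; "position": TCP position; "eef_rot": TCP orientation; "contact_force": force on the tool from outside, world axes, zero at the start; "ft_torque": the same for the moment, N m; "width": finger opening in m; "grip_force": force on a finger pad.
Only numpy, scipy, OpenCV 4.12 (cv2) and the standard library are available. Lean on these libraries where they do the work, as an engineer would, in place of code of your own. Each camera call takes 0.05 s, during which the arm holds its last target. There are 200 camera calls.

## Working session

There is one attempt and no reset: what is moved stays moved. The work goes in short steps, Python scripts to look and compute and a tool call to move; the robot and the scene stay as the last step left them, time stands still between calls to the robot, and variables do not carry over. Pictures are saved under pics/ and viewed, at most 10 in all, crops included, and the job is handed in when it is done.

Besides the shell and the picture viewer there is one more tool, called after ">>>" as name([rows], argument=value, ...), one row to a line, values as JSON. apply_moves: Moves the arm, as the interface text tells. Its arguments: {"type":"object","properties":{"steps":{"type":"array"},"force":{"type":"number"}},"required":["steps"]}

```bash
mkdir -p pics
cat > h.py <<'E'
import numpy as np, cv2, json
from rig import observe, camera, get_calibration, job_done, grasp_offset
def snap(name, fn):
    c=get_calibration(name); p,d=camera(name)
    cv2.imwrite(f'pics/{fn}.png',p[:,:,::-1]); np.savez(f'pics/{fn}.npz',d=d,p=p,**{k:np.array(v) for k,v in c.items()})
def load(fn): return np.load(f'pics/{fn}.npz')
def K(c): return np.array([[c['fx'],0,c['cx']],[0,c['fy'],c['cy']],[0,0,1]],float)
def ray(c,uv):
    n=cv2.undistortPoints(np.array(uv,float).reshape(-1,1,2),K(c),c['dist_coeffs']).reshape(-1,2)
    return np.c_[n,np.ones(len(n))]
def onz(c,uv,z):
    "pixel -> world at height z"
    r=ray(c,uv)@c['pose'][:3,:3].T; o=c['pose'][:3,3]
    return o+r*((z-o[2])/r[:,2])[:,None]
def bydepth(c,uv):
    r=ray(c,uv); d=np.array([np.median(c['d'][int(v)-1:int(v)+2,int(u)-1:int(u)+2]) for u,v in uv])
    return (r*d[:,None])@c['pose'][:3,:3].T+c['pose'][:3,3]
def tri(c1,a,c2,b):
    out=[]
    for r1,r2 in zip(ray(c1,a)@c1['pose'][:3,:3].T,ray(c2,b)@c2['pose'][:3,:3].T):
        o1,o2=c1['pose'][:3,3],c2['pose'][:3,3]
        s=np.linalg.lstsq(np.c_[r1,-r2],o2-o1,rcond=None)[0]
        p,q=o1+s[0]*r1,o2+s[1]*r2; out.append([*((p+q)/2),np.linalg.norm(p-q)])
    return np.array(out)
E
python3 - <<'E'
from h import *
np.set_printoptions(precision=3,suppress=True)
for n in('scene','top'):
    snap(n,n+'0'); c=load(n+'0'); print(n,c['pose'],c['fx'])
print(observe(),grasp_offset)
a=cv2.imread('pics/scene0.png');b=cv2.imread('pics/top0.png')
E
```

```text
scene [[ 0.553  0.465 -0.691  1.417]
 [ 0.833 -0.325  0.448 -0.563]
 [-0.016 -0.824 -0.567  0.773]
 [ 0.     0.     0.     1.   ]] 441.09918322615454
top [[ 0.017 -0.993  0.115  0.377]
 [-1.    -0.02  -0.019 -0.   ]
 [ 0.021 -0.115 -0.993  1.419]
 [ 0.     0.     0.     1.   ]] 504.3989112767552
{'t': 0.1, 'joints': array([ 1.226,  0.213, -0.035,  1.324, -0.   ,  1.571]), 'qd': array([-0.   , -0.002,  0.001, -0.002, -0.002, -0.   ]), 'joint_torque': array([  0.002, -68.725,  48.781,   0.012,   0.   ,   0.   ]), 'position': array([0.169, 0.47 , 0.231]), 'eef_rot': array([-3.141,  0.   ,  2.797]), 'contact_force': array([ 0.31 , -1.026,  0.997]), 'ft_torque': array([ 0.036, -0.046, -0.018]), 'grip_force': 0.0, 'width': 0.08507212329363027} 0.0187
```

View pics/top0.png

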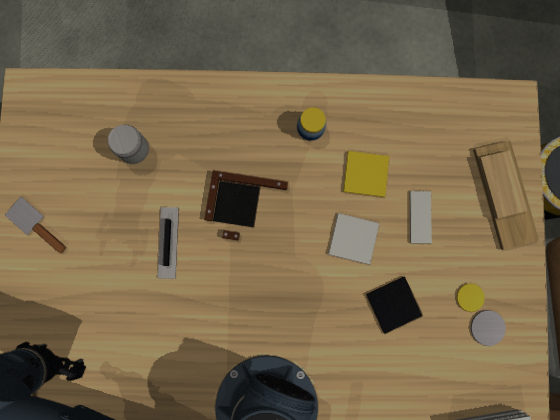

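View pics/scene0.png

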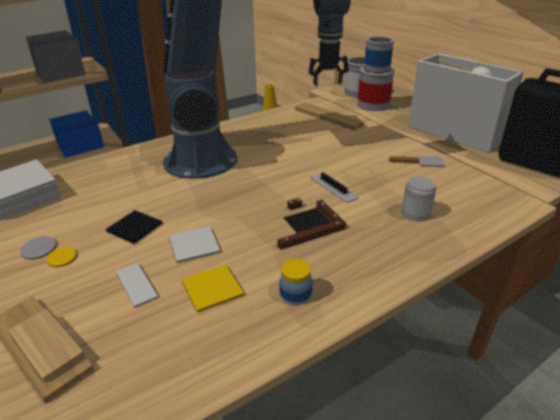

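Top view: the jig's rubber is at (235,203) with its fence above, stop on the left and bearer at (230,235). The guide is at (168,242).

There are three square tiles: white (354,239), yellow (366,174) and black (394,304). The white one fits "plain white square". The white piece at (420,217) is oblong, so it is the bystander. I'll confirm this in an enlarged crop.

Run:
```python
import cv2
a=cv2.imread('pics/top0.png')[160:285,145:440]
cv2.imwrite('pics/topc.png',cv2.resize(a,(797,338),interpolation=cv2.INTER_CUBIC)); print(797/295,338/125)
b=cv2.imread('pics/scene0.png')[165:270,160:365]
cv2.imwrite('pics/scenec.png',cv2.resize(b,None,fx=3.9,fy=3.9,interpolation=cv2.INTER_CUBIC))
```

```text
2.701694915254237 2.704
```

View pics/topc.png

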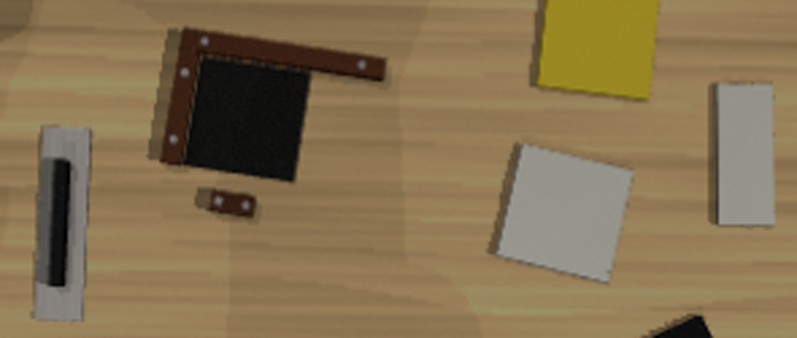

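View pics/scenec.png

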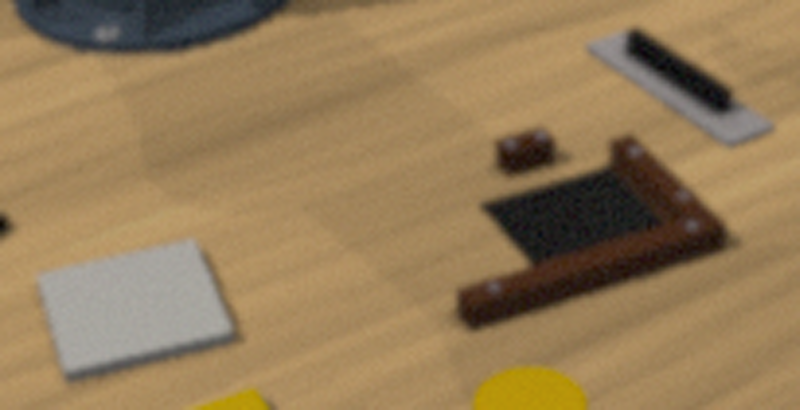

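The crops confirm it. The white square tile, about 120 mm a side, is at top-crop (565,213), and its scene-crop corners run from (41,276) to (233,333). The guide and its rib are at top-crop (62,225). Next I'll triangulate.

```bash
cat >> h.py <<'E'
def fit2(model,meas):
    "planar rigid fit -> (x,y,yaw deg), rms residual"
    m,w=np.array(model,float)[:,:2],np.array(meas)[:,:2]
    mc,wc=m.mean(0),w.mean(0); H=(m-mc).T@(w-wc)
    a=np.arctan2(H[0,1]-H[1,0],H[0,0]+H[1,1]); R=np.array([[np.cos(a),-np.sin(a)],[np.sin(a),np.cos(a)]])
    t=wc-R@mc; return t,np.degrees(a),np.linalg.norm(m@R.T+t-w,axis=1)
E
python3 - <<'E'
from h import *
np.set_printoptions(precision=4,suppress=True)
T,S=load('top0'),load('scene0')
t=lambda p:np.array(p)/[2.7017,2.704]+[145,160]-.5+.5/2.7
s=lambda p:np.array(p)/3.9+[160,165]-.5+.5/3.9
print('screws',tri(T,t([(204,41),(362,65),(184,72),(173,139),(218,201),(245,205)]),S,s([(691,226),(493,288),(683,196),(634,152),(510,143),(541,135)])[[0,1,2,3,5,4]]))
tt=[(520,143),(633,171),(608,283),(496,253)]
print('tile',tri(T,t(tt),S,s([(233,333),(68,375),(41,276),(194,243)])))
print('guide',tri(T,t([(43,127),(91,128),(83,320)]),S,s([(768,128),(735,143),(590,45)])))
print('rib',tri(T,t([(62,158),(58,286)]),S,s([(728,98),(634,34)])))
print('TILE',fit2([(.06,.06),(.06,-.06),(-.06,-.06),(-.06,.06)],onz(T,t(tt),.012)))
gg=[(43,127),(91,128),(83,320),(34,320)]
print('GUIDE',fit2([(.1,.025),(.1,-.025),(-.1,-.025),(-.1,.025)],onz(T,t(gg),.006)))
print('RIB',onz(T,t([(62,158),(58,286)]),.03))
a=onz(T,t([(203,55),(310,71),(295,181),(185,163)]),0)
b=onz(T,t([(184,28),(386,60),(384,80),(161,162),(257,197),(254,216)]),.025)
ma=np.array([(59,59),(59,-59),(-59,-59),(-59,59)])/1e3; mb=np.array([(82,80),(82,-135),(60,-135),(-60,80),(-80,-22),(-102,-22)])/1e3
print('JIGrub',fit2(ma,a)); print('JIGtop',fit2(mb,b)); print('JIGall',fit2(np.r_[ma,mb],np.r_[a,b]))
E
```

```text
screws [[ 0.6373  0.1403  0.0251  0.0001]
 [ 0.6155 -0.0237  0.0255  0.0008]
 [ 0.6042  0.1599  0.0258  0.    ]
 [ 0.5341  0.1684  0.0251  0.0012]
 [ 0.4717  0.1211  0.0256  0.0008]
 [ 0.4681  0.0934  0.0263  0.0008]]
tile [[ 0.5387 -0.1912  0.0107  0.0013]
 [ 0.5126 -0.3079  0.01    0.0037]
 [ 0.3959 -0.2808  0.0104  0.0046]
 [ 0.4242 -0.1663  0.0097  0.0001]]
guide [[0.545  0.3055 0.004  0.0059]
 [0.5479 0.2593 0.0066 0.0052]
 [0.3492 0.2603 0.0056 0.0057]]
rib [[0.5129 0.283  0.0243 0.0011]
 [0.3832 0.2832 0.0252 0.005 ]]
TILE (array([ 0.4674, -0.2371]), np.float64(-12.912824412905483), array([0.0016, 0.0008, 0.0007, 0.002 ]))
GUIDE (array([0.4468, 0.2827]), np.float64(-0.16133810410933958), array([0.0004, 0.0004, 0.001 , 0.0004]))
RIB [[0.5121 0.2814 0.03  ]
 [0.3818 0.2801 0.03  ]]
JIGrub (array([0.5618, 0.0939]), np.float64(-7.40594860362617), array([0.0017, 0.0025, 0.0003, 0.002 ]))
JIGtop (array([0.5589, 0.0935]), np.float64(-7.472106681948804), array([0.0007, 0.0026, 0.0012, 0.0006, 0.0011, 0.0024]))
JIGall (array([0.5601, 0.0937]), np.float64(-7.540053773620973), array([0.0012, 0.0031, 0.0019, 0.0032, 0.0015, 0.0032, 0.0019, 0.0007,
       0.0019, 0.0018]))
```

```bash
cat >> h.py <<'E'
J=np.array([.5600,.0937]); JY=np.radians(-7.5)
def w(jx,jy):
    c,s=np.cos(JY),np.sin(JY); return J+np.array([c*jx-s*jy,s*jx+c*jy])/1e3
def go(xy,z,yawdeg):
    "tool-frame shift (mm) after turning to yaw; turn in deg about tool z"
    o=observe(); y=np.radians(yawdeg); d=(np.array([*xy,z])-o['position'])*1e3
    turn=-((yawdeg-np.degrees(o['eef_rot'][2])+180)%360-180)
    print('turn',round(turn,1),'shift x,y,z',np.round([d[0]*np.cos(y)+d[1]*np.sin(y), d[0]*np.sin(y)-d[1]*np.cos(y), -d[2]],1),'t',o['t'])
E
python3 -c "
from h import *
print(w(-49,-437)); go(w(-49,-437),.06,82.5)"
```

```text
[ 0.45437926 -0.33316562]
turn 77.7 shift x,y,z [-759.3  387.9  170.9] t 0.1
```

>>> apply_moves([
  [0,0,0,0,0,7.07,75],
  [0,0,0,0,0,7.07,75],
  [0,0,0,0,0,7.07,75],
  [0,0,0,0,0,7.07,75],
  [0,0,0,0,0,7.07,75],
  [0,0,0,0,0,7.07,75],
  [0,0,0,0,0,7.07,75],
  [0,0,0,0,0,7.07,75],
  [0,0,0,0,0,7.07,75],
  [0,0,0,0,0,7.07,75],
  [0,0,0,0,0,7.07,75],
])

```text
t: 1.02
position: [0.1689, 0.4704, 0.231]
eef_rot: [-3.141, 0.001, 1.433]
contact_force: [-0.4, -0.0, -0.1]
width: 0.0749
grip_force: 0.0
```

>>> apply_moves([
  [-15,8,0,0,0,0,75],
  [-27,14,0,0,0,0,75],
  [-27,14,0,0,0,0,75],
  [-27,14,0,0,0,0,75],
  [-27,14,0,0,0,0,75],
  [-27,14,0,0,0,0,75],
  [-27,14,0,0,0,0,75],
  [-27,14,0,0,0,0,75],
  [-27,14,0,0,0,0,75],
  [-27,14,0,0,0,0,75],
  [-27,14,0,0,0,0,75],
  [-27,14,0,0,0,0,75],
])

```text
t: 2.02
position: [0.2887, 0.1386, 0.2312]
eef_rot: [3.142, 0.0, 1.44]
contact_force: [1.4, 0.4, -0.3]
width: 0.0749
grip_force: 0.0
```

>>> apply_moves([
  [-27,14,0,0,0,0,75],
  [-27,14,0,0,0,0,75],
  [-27,14,0,0,0,0,75],
  [-27,14,0,0,0,0,75],
  [-27,14,0,0,0,0,75],
  [-27,14,0,0,0,0,75],
  [-27,14,0,0,0,0,75],
  [-27,14,0,0,0,0,75],
  [-27,14,0,0,0,0,75],
  [-27,14,0,0,0,0,75],
  [-27,14,0,0,0,0,75],
  [-20,10,0,0,0,0,75],
])

```text
t: 3.02
position: [0.4101, -0.1979, 0.2309]
eef_rot: [-3.141, 0.0, 1.439]
contact_force: [0.2, 0.1, -0.5]
width: 0.0749
grip_force: 0.0
```

```bash
python3 -c "
from h import *
go(w(-49,-437),.06,82.5); print(observe()['position'],observe()['contact_force'])"
```

```text
turn -0.1 shift x,y,z [-128.3   61.6  170.9] t 3.0167
[ 0.41007874 -0.19791103  0.23089936] [ 0.20824407  0.05464866 -0.48660065]
```

>>> apply_moves([
  [-20,9,0,0,0,0,75],
  [-20,9,0,0,0,0,75],
  [-20,9,0,0,0,0,75],
  [-20,9,0,0,0,0,75],
  [-18,9,0,0,0,0,75],
  [-10,6,20,0,0,0,75],
  [0,0,30,0,0,0,75],
  [0,0,30,0,0,0,75],
  [0,0,30,0,0,0,75],
  [0,0,30,0,0,0,75],
  [0,0,15,0,0,0,75],
  [0,0,0,0,0,0,75],
])

```text
t: 4.02
position: [0.4441, -0.308, 0.0727]
eef_rot: [-3.136, -0.003, 1.439]
contact_force: [-0.7, 0.1, -0.7]
width: 0.0748
grip_force: 0.0
```

Run:
```python
from h import *
go(w(-49,-437),.005,82.5); print(observe()['position'],observe()['contact_force'])
snap('wrist','w1'); c=load('w1'); print(c['pose'])
```

```text
turn -0.0 shift x,y,z [-23.6  13.5  67.7] t 4.0167
[ 0.44411136 -0.30802309  0.07273146] [-0.73940766  0.05174597 -0.66824078]
[[ 0.99135347 -0.12493027 -0.04013381  0.45453369]
 [-0.13111546 -0.95522314 -0.26524988 -0.2399751 ]
 [-0.00519901  0.26821855 -0.96334406  0.21551823]
 [ 0.          0.          0.          1.        ]]
```

View pics/w1.png

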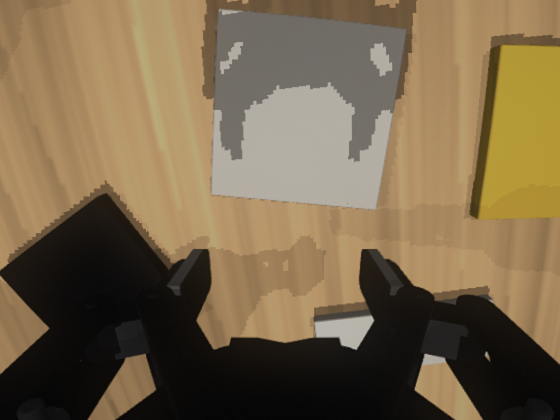

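Wrist view: the white tile is ahead, with corners (219,9), (405,29), (377,209) and (212,194). The black tile's corner is near (170,268) and the oblong's corner at (315,310). I'll check finger clearances.

Run:
```python
from h import *
np.set_printoptions(precision=4,suppress=True)
def jig(p):
    d=(p[:,:2]-J)*1e3; c,s=np.cos(-JY),np.sin(-JY); return np.c_[c*d[:,0]-s*d[:,1],s*d[:,0]+c*d[:,1]]
c=load('w1'); p=onz(c,[(219,9),(405,29),(377,209),(212,194)],.012)
print(fit2([(-.06,.06),(.06,.06),(.06,-.06),(-.06,-.06)],p), jig(p))
q=onz(c,[(106,186),(170,268),(315,310),(471,217)],.01); print(q,jig(q)); T=load('top0')
print(jig(onz(T,[(414.5,277.3),(366,299),(410,191),(410.5,243)],.01)))
```

```text
(array([ 0.4665, -0.2362]), np.float64(-12.642191058804013), array([0.0015, 0.0021, 0.0008, 0.0013])) [[-102.7322 -274.8494]
 [  13.5935 -285.8871]
 [   4.4966 -403.6972]
 [-113.9015 -392.6736]]
[[ 0.319  -0.265   0.01  ]
 [ 0.3507 -0.335   0.01  ]
 [ 0.4588 -0.3866  0.01  ]
 [ 0.5825 -0.3233  0.01  ]] [[-192.1163 -387.0736]
 [-151.5851 -452.3363]
 [ -37.666  -489.4187]
 [  76.7745 -410.4671]]
[[-131.9059 -525.1679]
 [-211.0164 -397.2477]
 [ 109.1418 -483.2377]
 [ -38.0624 -502.222 ]]
```

>>> apply_moves([
  [-8,6,0,0,0,0,75],
  [-7,5,0,0,0,0,75],
  [-5,2,15,0,0,0,75],
  [0,0,20,0,0,0,75],
  [0,0,17,0,0,0,75],
  [0,0,8,0,0,0,75],
  [0,0,0,0,0,0,75],
])

```text
t: 4.65
position: [0.4562, -0.3309, 0.0156]
eef_rot: [-3.14, -0.001, 1.439]
contact_force: [-0.8, 0.3, 0.5]
width: 0.0749
grip_force: 0.0
```

>>> apply_moves([
  [0,0,3,0,0,0,75],
  [0,0,3,0,0,0,75],
  [0,0,2,0,0,0,75],
  [0,0,0,0,0,0,75],
])

```text
t: 4.98
position: [0.4567, -0.3311, 0.0086]
eef_rot: [3.141, 0.0, 1.44]
contact_force: [0.0, -0.1, 0.4]
width: 0.0751
grip_force: 0.0
```

>>> apply_moves([
  [0,0,2,0,0,0,75],
  [0,0,2,0,0,0,75],
  [0,0,2,0,0,0,75],
  [0,0,0,0,0,0,75],
])

```text
t: 5.32
position: [0.4563, -0.3308, 0.0019]
eef_rot: [-3.141, -0.0, 1.439]
contact_force: [0.7, -0.1, -0.9]
width: 0.075
grip_force: 0.0
```

>>> apply_moves([
  [0,0,2,0,0,0,75],
  [0,0,0,0,0,0,75],
])

```text
t: 5.48
position: [0.4564, -0.3309, -0.0]
eef_rot: [-3.141, -0.0, 1.439]
contact_force: [-0.0, 0.2, 0.6]
width: 0.0748
grip_force: 0.0
```

>>> apply_moves([
  [0,0,1,0,0,0,75],
  [0,0,0,0,0,0,75],
])

```text
t: 5.65
position: [0.4564, -0.331, -0.0008]
eef_rot: [-3.141, -0.0, 1.439]
contact_force: [-0.1, 0.1, -0.2]
width: 0.0749
grip_force: 0.0
```

>>> apply_moves([
  [0,0,2,0,0,0,75],
  [0,0,1,0,0,0,75],
  [0,0,0,0,0,0,75],
])

```text
t: 5.9
position: [0.4563, -0.3309, -0.004]
eef_rot: [-3.141, -0.0, 1.439]
contact_force: [-0.5, 0.2, -0.3]
width: 0.075
grip_force: 0.0
```

>>> apply_moves([
  [4,0,0,0,0,0,75],
  [4,0,0,0,0,0,75],
  [4,0,0,0,0,0,75],
  [4,0,0,0,0,0,75],
  [4,0,0,0,0,0,75],
  [4,0,0,0,0,0,75],
  [4,0,0,0,0,0,75],
  [4,0,0,0,0,0,75],
  [4,0,0,0,0,0,75],
  [4,0,0,0,0,0,75],
  [4,0,0,0,0,0,75],
  [0,0,0,0,0,0,75],
])

```text
t: 6.9
position: [0.4623, -0.2866, -0.0037]
eef_rot: [-3.141, -0.0, 1.44]
contact_force: [0.1, -0.7, -0.2]
width: 0.0752
grip_force: 0.0
```

Run:
```python
from h import *
o=observe();print(o['position'],o['contact_force'])
snap('wrist','w2')
```

```text
[ 0.46230825 -0.2865688  -0.00368818] [ 0.05951181 -0.67359958 -0.22206609]
```

View pics/w2.png

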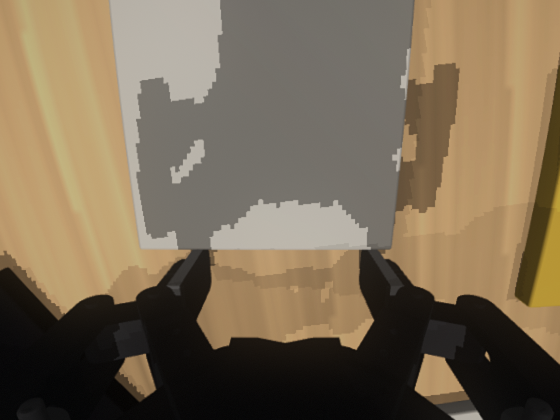

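The tile's right edge now lies parallel to and against both fingertips (row 248, corners (141,248) and (391,248)).

```bash
cat >> h.py <<'E'
def jig(p):
    d=(np.atleast_2d(p)[:,:2]-J)*1e3; c,s=np.cos(-JY),np.sin(-JY); return np.c_[c*d[:,0]-s*d[:,1],s*d[:,0]+c*d[:,1]]
E
python3 - <<'E'
from h import *
np.set_printoptions(precision=1,suppress=True)
c=load('w2'); p=jig(onz(c,[(141,248),(391,248),(111,0),(414,0)],.012)); print(p, jig(observe()['position']))
E
```

```text
[[-114.6 -377.1]
 [   3.4 -377. ]
 [-114.2 -273.1]
 [   3.4 -273.8]] [[ -47.2 -390.1]]
```

>>> apply_moves([
  [4,0.7,0,0,0,0,75],
  [8,1.4,0,0,0,0,75],
  [8,1.4,0,0,0,0,75],
  [8,1.4,0,0,0,0,75],
  [8,1.4,0,0,0,0,75],
  [8,1.4,0,0,0,0,75],
  [8,1.4,0,0,0,0,75],
  [8,1.4,0,0,0,0,75],
  [8,1.4,0,0,0,0,75],
  [8,1.4,0,0,0,0,75],
  [8,1.4,0,0,0,0,75],
  [8,1.4,0,0,0,0,75],
])

```text
t: 7.95
position: [0.4905, -0.1975, -0.0037]
eef_rot: [-3.142, 0.0, 1.439]
contact_force: [-0.9, -2.0, 0.4]
width: 0.0749
grip_force: 1.0
```

>>> apply_moves([
  [8,1.4,0,0,0,0,75],
  [8,1.4,0,0,0,0,75],
  [8,1.4,0,0,0,0,75],
  [8,1.4,0,0,0,0,75],
  [8,1.4,0,0,0,0,75],
  [8,1.4,0,0,0,0,75],
  [8,1.4,0,0,0,0,75],
  [8,1.4,0,0,0,0,75],
  [8,1.4,0,0,0,0,75],
  [8,1.4,0,0,0,0,75],
  [4,0.7,0,0,0,0,75],
  [0,0,0,0,0,0,75],
])

```text
t: 8.95
position: [0.5162, -0.1159, -0.0037]
eef_rot: [3.141, -0.0, 1.44]
contact_force: [-0.1, 0.0, 0.7]
width: 0.0747
grip_force: 0.0
```

```bash
cat >> h.py <<'E'
def edges(fn):
    "tile's near edge in wrist pic: border columns of the bright grey tile on several rows -> jig coords"
    c=load(fn); p=c['p'].astype(int); g=(np.ptp(p,axis=2)<22)&(p.mean(2)>85)
    n,l,st,ce=cv2.connectedComponentsWithStats(cv2.morphologyEx(g.astype(np.uint8),cv2.MORPH_OPEN,np.ones((5,5))))
    i=1+np.argmax(st[1:,4]); m=l==i; print('blob',st[i])
    for r in range(20,240,40):
        cc=np.where(m[r])[0]
        if len(cc): print(r,cc[0],cc[-1],jig(onz(c,[(cc[0],r),(cc[-1],r)],.012)).round(1).tolist())
    for k in (200,250,300,350):
        rr=np.where(m[:,k])[0]
        if len(rr): print('col',k,rr[0],rr[-1],jig(onz(c,[(k,rr[0]),(k,rr[-1])],.012)).round(1).tolist())
E
python3 - <<'E'
from h import *
o=observe();print(jig(o['position']),o['contact_force'])
snap('wrist','w3'); edges('w3')
E
```

```text
[[ -16.07432176 -213.56657226]] [-0.07717227  0.03555272  0.73980251]
blob [  109     0   305   249 69506]
20 111 412 [[-84.0, -104.1], [34.3, -104.6]]
60 115 408 [[-84.1, -118.9], [34.0, -119.4]]
100 120 405 [[-83.9, -134.5], [34.1, -134.8]]
140 126 401 [[-83.5, -150.9], [34.0, -151.0]]
180 131 397 [[-83.6, -168.3], [34.0, -168.3]]
220 136 393 [[-83.9, -186.9], [34.0, -186.8]]
col 200 0 248 [[-48.0, -98.0], [-55.2, -200.7]]
col 250 0 248 [[-28.8, -98.3], [-31.7, -200.6]]
col 300 0 248 [[-9.6, -98.3], [-8.3, -200.6]]
col 350 0 248 [[9.6, -98.1], [15.1, -200.6]]
```

>>> apply_moves([
  [4,0.5,0,0,0,0,75],
  [8,1.1,0,0,0,0,75],
  [8,1.1,0,0,0,0,75],
  [8,1.1,0,0,0,0,75],
  [8,1.1,0,0,0,0,75],
  [8,1.1,0,0,0,0,75],
  [8,1.1,0,0,0,0,75],
  [8,1.1,0,0,0,0,75],
  [8,1.1,0,0,0,0,75],
  [8,1.1,0,0,0,0,75],
  [8,1.1,0,0,0,0,75],
  [8,1.1,0,0,0,0,75],
])

```text
t: 10.0
position: [0.5406, -0.0266, -0.0037]
eef_rot: [-3.142, 0.0, 1.439]
contact_force: [-0.1, -2.2, -0.4]
width: 0.0751
grip_force: 1.1
```

>>> apply_moves([
  [8,1.1,0,0,0,0,75],
  [8,1.1,0,0,0,0,75],
  [8,1.1,0,0,0,0,75],
  [4,0.5,0,0,0,0,75],
  [0,0,0,0,0,0,75],
])

```text
t: 10.42
position: [0.5481, 0.001, -0.0037]
eef_rot: [3.141, -0.0, 1.44]
contact_force: [-0.8, 1.0, -0.0]
width: 0.0751
grip_force: 0.0
```

Run:
```python
from h import *
o=observe();print(jig(o['position']),o['contact_force'])
snap('wrist','w4'); edges('w4'); snap('top','top4')
```

```text
[[  0.308251   -93.50209307]] [-0.7947927   0.95410255 -0.02077252]
blob [  109     0   305   249 69635]
20 111 412 [[-67.5, 16.0], [50.7, 15.4]]
60 115 409 [[-67.6, 1.1], [50.8, 0.7]]
100 120 405 [[-67.5, -14.4], [50.6, -14.7]]
140 126 402 [[-67.0, -30.8], [50.9, -31.0]]
180 131 398 [[-67.2, -48.2], [50.8, -48.3]]
220 137 393 [[-67.0, -66.9], [50.5, -66.8]]
col 200 0 248 [[-31.6, 22.0], [-38.7, -80.7]]
col 250 0 248 [[-12.4, 21.8], [-15.2, -80.6]]
col 300 0 248 [[6.8, 21.7], [8.1, -80.6]]
col 350 0 248 [[26.0, 21.9], [31.5, -80.6]]
```

View pics/w4.png

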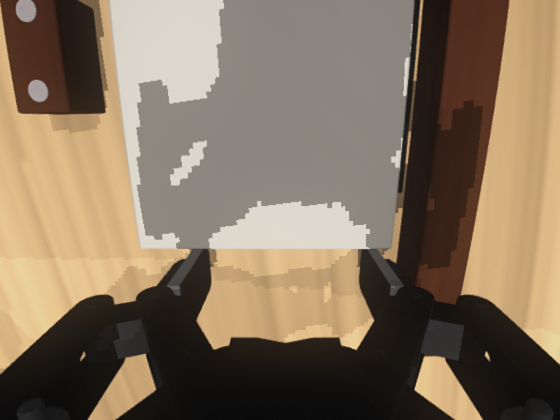

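The tile is aligned, with about an 8 mm gap to the fence. The bearer is at upper left, its end corners at (18,112) and (62,112). I'll refine the jig from this view, then push a bit farther.

>>> apply_moves([
  [4,0,0,0,0,0,75],
  [4,0,0,0,0,0,75],
  [4,0,0,0,0,0,75],
  [3,0,0,0,0,0,75],
  [0,0,0,0,0,0,75],
  [-5,0,0,0,0,0,75],
  [-8,0,0,0,0,0,75],
  [-8,0,0,0,0,0,75],
  [0,0,-10,0,0,0,75],
  [0,0,-30,0,0,0,75],
  [0,0,-40,0,0,0,75],
  [0,0,-20,0,0,0,75],
])

```text
t: 11.52
position: [0.548, -0.0065, 0.1008]
eef_rot: [3.138, -0.001, 1.439]
contact_force: [2.2, 0.1, 0.7]
width: 0.0749
grip_force: 0.0
```

Run:
```python
from h import *
np.set_printoptions(precision=1,suppress=True)
c=load('w4'); print('bearer',jig(onz(c,[(62,112),(18,112)],.025)),'fence inner',jig(onz(c,[(447,0),(437,100)],.025)))
print(jig(observe()['position'])); go(w(-115,0),.14,-7.5); print(observe()['position'],observe()['joints'])
snap('wrist','w5'); edges('w5')
```

```text
bearer [[ -84.1  -19.3]
 [-102.4  -18.7]] fence inner [[ 57.6  18.2]
 [ 57.6 -15.5]]
[[   1.2 -100.9]]
turn 89.9 shift x,y,z [-116.2 -100.9  -39.2] t 11.5167
[ 0.5 -0.   0.1] [-0.   0.4 -0.2  1.   0.   1.7]
blob [  186     1   168   168 26823]
20 186 352 [[-67.7, 40.1], [50.0, 39.7]]
60 189 351 [[-67.3, 13.5], [50.5, 13.1]]
100 192 349 [[-67.1, -14.5], [50.4, -14.8]]
140 195 348 [[-67.1, -44.0], [51.1, -44.3]]
col 200 1 168 [[-56.9, 52.2], [-64.8, -65.7]]
col 250 1 168 [[-21.9, 51.7], [-25.2, -65.9]]
col 300 1 168 [[13.1, 51.6], [14.3, -66.0]]
col 350 1 86 [[48.1, 52.0], [50.6, -4.9]]
```

>>> apply_moves([
  [0,0,0,0,0,7,75],
  [0,0,0,0,0,7,75],
  [0,0,0,0,0,7,75],
  [0,0,0,0,0,7,75],
  [0,0,0,0,0,7,75],
  [0,0,0,0,0,7,75],
  [0,0,0,0,0,7,75],
  [0,0,0,0,0,7,75],
  [0,0,0,0,0,7,75],
  [0,0,0,0,0,7,75],
  [0,0,0,0,0,7,75],
  [0,0,0,0,0,7,75],
])

```text
t: 12.57
position: [0.5469, -0.0102, 0.097]
eef_rot: [-3.138, -0.0, -0.021]
contact_force: [0.4, 0.9, 0.1]
width: 0.0748
grip_force: 0.0
```

>>> apply_moves([
  [-10,-10,0,0,0,5.9,75],
  [-20,-20,0,0,0,0,75],
  [-20,-20,0,0,0,0,75],
  [-20,-20,0,0,0,0,75],
  [-18,-20,0,0,0,0,75],
  [-10,-12,0,0,0,0,75],
  [0,0,0,0,0,0,75],
  [0,0,0,0,0,0,75],
])

```text
t: 13.23
position: [0.4502, 0.0167, 0.1013]
eef_rot: [-3.072, -0.0, -0.011]
contact_force: [-0.2, -0.3, 0.4]
width: 0.075
grip_force: 0.0
```

Run:
```python
from h import *
print(jig(observe()['position'])); go(w(-97,2),-.004,-7.5)
snap('wrist','w6')
```

```text
[[-98.82989422 -90.63657587]]
turn 6.9 shift x,y,z [  1.8 -92.6 105.3] t 13.2333
```

View pics/w6.png

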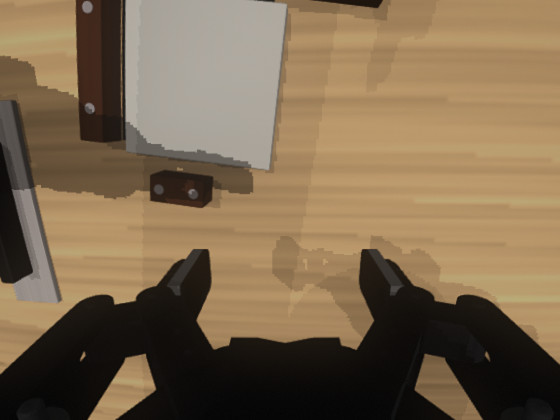

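The wrist hit its range (joint 6 follows π + j1 − yaw), so I'll use the half-turn equivalent, yaw 172.5°. The picture also shows the guide on the left, at about (15,200).

>>> apply_moves([
  [0,0,-2,0,0,-7,75],
  [0,0,0,0,0,-7,75],
  [0,0,0,0,0,-7,75],
  [0,0,0,0,0,-7,75],
  [0,0,0,0,0,-7,75],
  [0,0,0,0,0,-7,75],
  [0,0,0,0,0,-7,75],
  [0,0,0,0,0,-7,75],
  [0,0,0,0,0,-7,75],
  [0,0,0,0,0,-7,75],
  [0,0,0,0,0,-7,75],
  [0,0,0,0,0,-7,75],
])

```text
t: 14.28
position: [0.4507, 0.0163, 0.1026]
eef_rot: [-3.134, -0.069, 1.461]
contact_force: [-0.3, 0.2, 0.4]
width: 0.0751
grip_force: 0.0
```

>>> apply_moves([
  [0,0,0,0,0,-7,75],
  [0,0,0,0,0,-7,75],
  [0,0,0,0,0,-7,75],
  [0,0,0,0,0,-7,75],
  [0,0,0,0,0,-7,75],
  [0,0,0,0,0,-7,75],
  [0,0,0,0,0,-7,75],
  [0,0,0,0,0,-7,75],
  [0,0,0,0,0,-7,75],
  [0,0,0,0,0,-7,75],
  [0,0,0,0,0,0,75],
])

```text
t: 15.2
position: [0.4505, 0.0164, 0.1026]
eef_rot: [3.079, -0.031, 2.684]
contact_force: [-0.6, -0.1, 0.1]
width: 0.0751
grip_force: 0.0
```

Run:
```python
from h import *
from scipy.spatial.transform import Rotation as R
o=observe(); print(o['eef_rot'],jig(o['position']),o['joints'].round(2)); go(w(-97,2),-.004,172.5)
A=R.from_euler('xyz',o['eef_rot']);B=R.from_euler('xyz',[np.pi,0,np.radians(172.5)])
print('tool rotvec to level target',np.degrees((A.inv()*B).as_rotvec()).round(1))
```

```text
[ 3.07912189 -0.03110932  2.68395462] [[-98.45440398 -90.94031993]] [-0.01  0.18 -0.41  0.98  0.07  0.45]
turn -18.7 shift x,y,z [ -1.5  92.9 106.6] t 15.2
tool rotvec to level target [  3.8  -1.2 -18.8]
```

>>> apply_moves([
  [0,0,0,1.27,-0.4,-6.27,75],
  [0,0,0,1.27,-0.4,-6.27,75],
  [0,0,0,1.27,-0.4,-6.27,75],
  [0,15,0,0,0,0,75],
  [0,20,0,0,0,0,75],
  [0,20,0,0,0,0,75],
  [0,20,0,0,0,0,75],
  [0,15,0,0,0,0,75],
  [0,2.5,0,0,0,0,75],
  [0,0,0,0,0,0,75],
  [0,0,0,0,0,0,75],
])

```text
t: 16.12
position: [0.4623, 0.1079, 0.1026]
eef_rot: [3.141, -0.0, 3.004]
contact_force: [0.4, -0.1, 1.6]
width: 0.0753
grip_force: 0.0
```

Run:
```python
from h import *
from scipy.spatial.transform import Rotation as R
o=observe(); print(jig(o['position'])); go(w(-97,2),-.004,172.5)
A=R.from_euler('xyz',o['eef_rot']);B=R.from_euler('xyz',[np.pi,0,np.radians(172.5)])
print(np.degrees((A.inv()*B).as_rotvec()).round(1))
snap('wrist','w7')
```

```text
[[-98.72178802   1.37398984]]
turn -0.4 shift x,y,z [ -1.7   0.6 106.6] t 16.1167
[ 0.  -0.  -0.4]
```

View pics/w7.png

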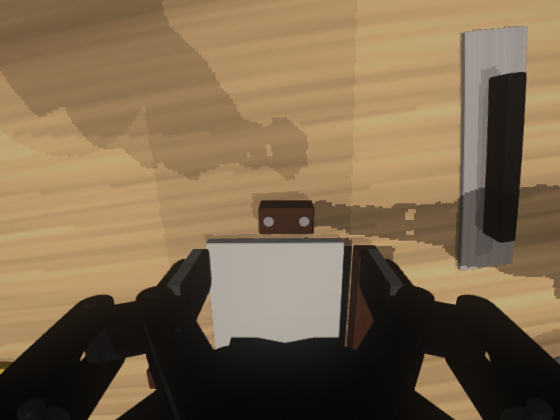

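Bearer top is centred at (286,217), between the fingers (centre column 285), and the tile's near edge is at row 240. Straddling works, so I'll descend and push toward the fence.

>>> apply_moves([
  [0,0,10,0,0,-0.4,75],
  [0,0,20,0,0,0,75],
  [0,0,25,0,0,0,75],
  [0,0,25,0,0,0,75],
  [0,0,15,0,0,0,75],
  [0,0,8,0,0,0,75],
  [0,0,3,0,0,0,75],
  [0,0,0,0,0,0,75],
])

```text
t: 16.83
position: [0.4619, 0.1081, -0.0036]
eef_rot: [3.141, -0.001, 3.012]
contact_force: [0.2, -0.1, 0.4]
width: 0.0752
grip_force: 0.0
```

>>> apply_moves([
  [-4,0,0,0,0,0,75],
  [-4,0,0,0,0,0,75],
  [-4,0,0,0,0,0,75],
  [-4,0,0,0,0,0,75],
  [-3,0,0,0,0,0,75],
  [-2,0,0,0,0,0,75],
  [0,0,0,0,0,0,75],
])

```text
t: 17.42
position: [0.4833, 0.1058, -0.0033]
eef_rot: [3.141, -0.0, 3.013]
contact_force: [-0.2, 0.1, 0.2]
width: 0.0754
grip_force: 0.0
```

>>> apply_moves([
  [-1.5,0,0,0,0,0,75],
  [-1,0,0,0,0,0,75],
  [-0.5,0,0,0,0,0,75],
  [0,0,0,0,0,0,75],
])

```text
t: 17.75
position: [0.4859, 0.1054, -0.0033]
eef_rot: [3.141, -0.0, 3.013]
contact_force: [-2.3, -0.1, 0.6]
width: 0.0749
grip_force: 1.1
```

>>> apply_moves([
  [-1,0,0,0,0,0,75],
  [-1,0,0,0,0,0,75],
  [0,0,0,0,0,0,75],
])

```text
t: 18.0
position: [0.4879, 0.1052, -0.0033]
eef_rot: [3.141, -0.0, 3.013]
contact_force: [-2.6, 0.3, 1.9]
width: 0.075
grip_force: 1.1
```

>>> apply_moves([
  [-1,0,0,0,0,0,75],
  [0,0,0,0,0,0,75],
])

```text
t: 18.17
position: [0.4881, 0.1052, -0.0034]
eef_rot: [3.141, -0.002, 3.013]
contact_force: [-9.0, 2.5, 4.5]
width: 0.0753
grip_force: 4.3
```

The tile is seated on the fence (9 N reaction, motion stopped). Next I'll push it into the end stop.

>>> apply_moves([
  [3,0,0,0,0,0,75],
  [7,0,0,0,0,0,75],
  [5,0,-20,0,0,0,75],
  [0,0,-30,0,0,0,75],
  [0,0,-30,0,0,6.9,75],
  [0,0,-10,0,0,6.9,75],
  [0,0,0,0,0,6.9,75],
  [0,0,0,0,0,6.9,75],
  [0,0,0,0,0,6.9,75],
  [0,0,0,0,0,6.9,75],
  [0,0,0,0,0,6.9,75],
  [0,0,0,0,0,6.9,75],
])

```text
t: 19.17
position: [0.4739, 0.1069, 0.0868]
eef_rot: [3.141, -0.0, 2.043]
contact_force: [0.8, 0.2, 0.3]
width: 0.0749
grip_force: 0.0
```

>>> apply_moves([
  [0,0,0,0,0,6.9,75],
  [0,0,0,0,0,6.9,75],
  [0,0,0,0,0,6.9,75],
  [0,0,0,0,0,6.9,75],
  [0,0,0,0,0,7,75],
  [-18,14,0,0,0,0,75],
  [-18,14,0,0,0,0,75],
  [-18,14,0,0,0,0,75],
  [-18,14,0,0,0,0,75],
  [-15,14,0,0,0,0,75],
  [-8,10,0,0,0,0,75],
  [0,0,0,0,0,0,75],
])

```text
t: 20.17
position: [0.5428, 0.0012, 0.0866]
eef_rot: [3.141, -0.0, 1.444]
contact_force: [-0.7, 0.5, -0.4]
width: 0.0753
grip_force: 0.0
```

Run:
```python
from h import *
o=observe(); print(o['eef_rot'],jig(o['position'])); go(w(-6,-95),-.0035,82.5)
snap('wrist','w8'); edges('w8')
```

```text
[ 3.14067470e+00 -3.38822361e-04  1.44350886e+00] [[ -4.94892607 -93.94700148]]
turn 0.2 shift x,y,z [-1.1 -1.1 90.1] t 20.1667
blob [  201     4   178   177 29635]
20 202 374 [[-59.7, 42.3], [54.7, 42.8]]
60 203 373 [[-60.4, 17.3], [55.7, 17.8]]
100 205 370 [[-60.5, -8.9], [55.4, -8.5]]
140 208 371 [[-60.0, -36.6], [58.2, -36.1]]
180 211 368 [[-59.6, -66.0], [58.2, -65.6]]
col 250 4 180 [[-27.6, 51.7], [-30.3, -66.0]]
col 300 4 180 [[5.3, 51.7], [7.1, -65.8]]
col 350 5 180 [[38.2, 51.6], [44.6, -65.7]]
```

>>> apply_moves([
  [0,-1,12,0,0,0.2,75],
  [0,0,25,0,0,0,75],
  [0,0,25,0,0,0,75],
  [0,0,15,0,0,0,75],
  [0,0,9,0,0,0,75],
  [0,0,4,0,0,0,75],
  [0,0,0,0,0,0,75],
  [4,0,0,0,0,0,75],
  [4,0,0,0,0,0,75],
  [4,0,0,0,0,0,75],
  [2,0,0,0,0,0,75],
])

```text
t: 21.13
position: [0.5429, 0.0173, -0.0026]
eef_rot: [3.141, -0.001, 1.442]
contact_force: [-0.4, -3.5, 2.0]
width: 0.075
grip_force: 1.9
```

>>> apply_moves([
  [2,0,0,0,0,0,75],
  [2,0,0,0,0,0,75],
  [1,0,0,0,0,0,75],
  [0,0,0,0,0,0,75],
])

```text
t: 21.47
position: [0.5431, 0.0218, -0.0033]
eef_rot: [-3.142, -0.001, 1.442]
contact_force: [0.5, -1.7, 0.7]
width: 0.0749
grip_force: 0.5
```

>>> apply_moves([
  [1,0,0,0,0,0,75],
  [1,0,0,0,0,0,75],
  [0,0,0,0,0,0,75],
])

```text
t: 21.72
position: [0.5432, 0.0237, -0.0034]
eef_rot: [-3.141, -0.001, 1.442]
contact_force: [0.4, -2.2, 1.7]
width: 0.0752
grip_force: 1.3
```

>>> apply_moves([
  [1,0,0,0,0,0,75],
  [1,0,0,0,0,0,75],
  [0,0,0,0,0,0,75],
])

```text
t: 21.97
position: [0.5435, 0.0258, -0.0034]
eef_rot: [-3.141, -0.001, 1.442]
contact_force: [0.4, -1.8, 0.6]
width: 0.075
grip_force: 1.2
```

Run:
```python
from h import *
o=observe(); print(jig(o['position']),o['contact_force'])
```

```text
[[ -7.54369192 -69.47650785]] [ 0.39707518 -1.83504555  0.55410675]
```

>>> apply_moves([
  [1,0,0,0,0,0,75],
  [0,0,0,0,0,0,75],
])

```text
t: 22.13
position: [0.5434, 0.0264, -0.0034]
eef_rot: [-3.141, 0.0, 1.442]
contact_force: [-0.8, -4.9, 2.7]
width: 0.0751
grip_force: 2.9
```

>>> apply_moves([
  [1,0,0,0,0,0,75],
  [0,0,0,0,0,0,75],
])

```text
t: 22.3
position: [0.5432, 0.0266, -0.0034]
eef_rot: [-3.141, 0.002, 1.441]
contact_force: [-3.3, -12.4, 4.4]
width: 0.0749
grip_force: 6.1
```

The tile is seated on the stop (12 N). I'll back off, rise and check that it's flush.

>>> apply_moves([
  [-3,0,0,0,0,0,75],
  [-8,0,0,0,0,0,75],
  [-8,0,-10,0,0,0,75],
  [0,0,-30,0,0,0,75],
  [0,0,-35,0,0,0,75],
  [0,0,-35,0,0,0,75],
  [0,0,-15,0,0,0,75],
  [0,0,0,0,0,0,75],
])

```text
t: 22.97
position: [0.5434, 0.0082, 0.1263]
eef_rot: [3.136, -0.002, 1.442]
contact_force: [0.7, 0.1, 0.7]
width: 0.0749
grip_force: 0.0
```

Run:
```python
from h import *
snap('wrist','w9'); edges('w9'); a=cv2.imread('pics/w9.png')
cv2.imwrite('pics/w9c.png',cv2.resize(a[0:250,160:420],(780,750))[:600])
```

```text
blob [  213    20   149   150 20845]
20 242 247 [[-37.7, 61.5], [-33.8, 61.5]]
60 215 358 [[-60.3, 32.2], [55.1, 32.5]]
100 216 358 [[-61.1, 1.2], [56.9, 1.5]]
140 219 356 [[-60.3, -31.4], [57.2, -31.2]]
col 250 24 169 [[-31.5, 58.6], [-34.4, -56.4]]
col 300 23 169 [[7.8, 59.4], [9.4, -56.4]]
col 350 25 169 [[47.4, 58.4], [53.4, -56.3]]
```

View pics/w9c.png

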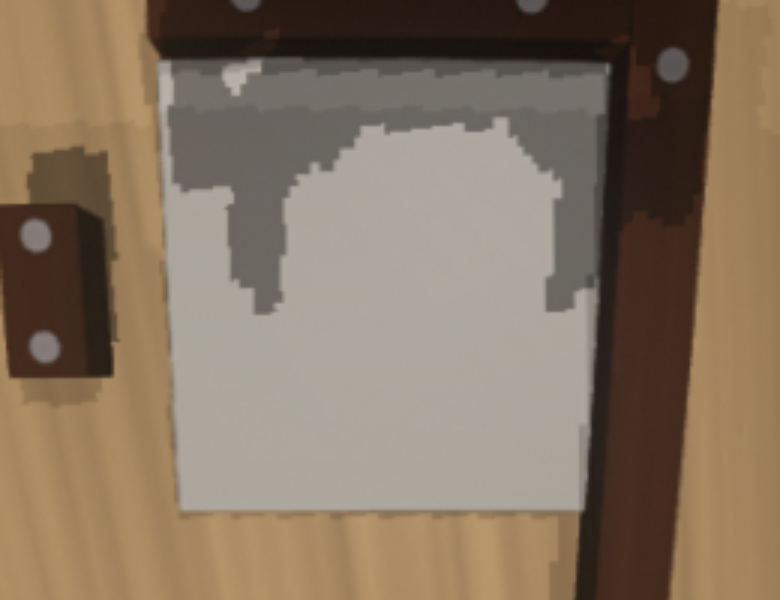

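The crop shows the tile's top edge against the stop and its right edge against the fence, with no visible gap. The next stage needs the 172.5° yaw anyway, so I'll give one more light squeeze toward the fence to be sure.

>>> apply_moves([
  [0,0,0,0,0,-6.9,75],
  [0,0,0,0,0,-6.9,75],
  [0,0,0,0,0,-6.9,75],
  [0,0,0,0,0,-6.9,75],
  [0,0,0,0,0,-6.9,75],
  [0,0,0,0,0,-6.9,75],
  [0,0,0,0,0,-6.9,75],
  [0,0,0,0,0,-6.9,75],
  [0,0,0,0,0,-6.9,75],
  [0,0,0,0,0,-6.9,75],
  [0,0,0,0,0,-6.9,75],
  [0,0,0,0,0,-6.9,75],
])

```text
t: 24.02
position: [0.5405, 0.0084, 0.1207]
eef_rot: [3.141, -0.002, 2.893]
contact_force: [0.5, 0.8, -0.3]
width: 0.0749
grip_force: 0.0
```

>>> apply_moves([
  [0,0,0,0,0,-7,75],
  [20,19,0,0,0,0,75],
  [20,20,0,0,0,0,75],
  [20,20,0,0,0,0,75],
  [20,20,0,0,0,0,75],
  [13,12,0,0,0,0,75],
  [0,0,0,0,0,0,75],
  [0,0,0,0,0,0,75],
])

```text
t: 24.68
position: [0.4602, 0.1114, 0.1212]
eef_rot: [3.141, -0.001, 3.011]
contact_force: [0.6, -0.1, 0.6]
width: 0.0753
grip_force: 0.0
```

Run:
```python
from h import *
from scipy.spatial.transform import Rotation as R
o=observe(); print(jig(o['position'])); go(w(-98,4),-.0035,172.5)
A=R.from_euler('xyz',o['eef_rot']);B=R.from_euler('xyz',[np.pi,0,np.radians(172.5)])
print(np.degrees((A.inv()*B).as_rotvec()).round(1))
snap('wrist','w10')
```

```text
[[-101.23368134    4.50036141]]
turn 0.0 shift x,y,z [ -3.2  -0.5 124.7] t 24.6833
[ 0.  -0.1  0. ]
```

Descend and nudge; contact was at TCP x ≈ 0.488 before.

>>> apply_moves([
  [-2,0,15,0,0,0,75],
  [-1,0,28,0,0,0,75],
  [0,0,28,0,0,0,75],
  [0,0,26,0,0,0,75],
  [0,0,16,0,0,0,75],
  [0,0,8,0,0,0,75],
  [0,0,3.5,0,0,0,75],
  [-5,0,0,0,0,0,75],
  [-6,0,0,0,0,0,75],
  [-6,0,0,0,0,0,75],
  [-5,0,0,0,0,0,75],
  [0,0,0,0,0,0,75],
])

```text
t: 25.73
position: [0.4877, 0.108, -0.0021]
eef_rot: [3.14, 0.002, 3.009]
contact_force: [-0.8, 0.5, 0.6]
width: 0.0753
grip_force: 0.0
```

>>> apply_moves([
  [-2,0,0,0,0,0,75],
  [-1,0,0,0,0,0,75],
  [0,0,0,0,0,0,75],
])

```text
t: 25.98
position: [0.4885, 0.1076, -0.0028]
eef_rot: [3.141, -0.001, 3.009]
contact_force: [-2.0, 0.5, 1.8]
width: 0.0748
grip_force: 1.3
```

>>> apply_moves([
  [-1,0,0,0,0,0,75],
  [0,0,0,0,0,0,75],
])

```text
t: 26.15
position: [0.4886, 0.1075, -0.003]
eef_rot: [3.141, -0.002, 3.009]
contact_force: [-9.4, 0.7, 4.8]
width: 0.0749
grip_force: 4.3
```

>>> apply_moves([
  [-1,0,0,0,0,0,75],
  [0,0,0,0,0,0,75],
])

```text
t: 26.32
position: [0.4886, 0.1075, -0.0032]
eef_rot: [3.141, -0.004, 3.01]
contact_force: [-13.3, 1.9, 9.7]
width: 0.0748
grip_force: 6.9
```

The tile is firmly seated again (13 N). Now the guide: back off, rise, and refine its pose from the w7 picture together with the top view.

>>> apply_moves([
  [3,0,0,0,0,0,75],
  [6,0,0,0,0,0,75],
  [6,0,-15,0,0,0,75],
  [0,0,-30,0,0,0,75],
  [0,0,-35,0,0,-1.8,75],
  [0,0,-30,0,0,-1.8,75],
  [0,0,-10,0,0,-1.8,75],
  [0,0,0,0,0,-1.8,75],
  [0,0,0,0,0,0,75],
])

```text
t: 27.07
position: [0.4765, 0.1093, 0.1182]
eef_rot: [3.141, 0.002, 3.137]
contact_force: [0.1, -0.5, 0.4]
width: 0.0751
grip_force: 0.0
```

Run:
```python
from h import *
np.set_printoptions(precision=4,suppress=True)
T=load('top0'); c=load('w7')
t=lambda p:np.array(p)/[2.7017,2.704]+[145,160]-.5+.5/2.7
g=[(458,269),(512,265),(527,27),(461,32)]
# w7: up = -x, right = +y
print('GUIDE w7',fit2([(.1,-.025),(.1,.025),(-.1,.025),(-.1,-.025)],onz(c,g,.006)))
print('rib w7',onz(c,[(487,238),(515,241),(526,72),(491,77)],.03))
print('tri rib',tri(T,t([(70,160),(53,160),(66,286)]),c,[(499,240),(515,241),(491,77)]))
print('tri strip',tri(T,t([(43,127),(91,128),(83,320),(34,320)]),c,[(512,265),(458,269),(461,32),(527,27)]))
go((.4468,.2815),.06,179.8)
snap('wrist','w11'); snap('top','top11')
```

```text
GUIDE w7 (array([0.4461, 0.2841]), np.float64(-0.26302073062506587), array([0.0026, 0.0018, 0.0014, 0.0016]))
rib w7 [[0.5043 0.2671 0.03  ]
 [0.5105 0.2913 0.03  ]
 [0.3815 0.2914 0.03  ]
 [0.3823 0.2654 0.03  ]]
tri rib [[0.5081 0.2741 0.0324 0.0048]
 [0.5097 0.2902 0.0314 0.0001]
 [0.3818 0.2746 0.0166 0.0006]]
tri strip [[0.5458 0.3071 0.0092 0.0008]
 [0.546  0.2587 0.0031 0.0024]
 [0.3471 0.2572 0.0079 0.0014]
 [0.3473 0.3079 0.0091 0.0013]]
turn -0.1 shift x,y,z [ 30.3 172.   58.2] t 27.0667
```

>>> apply_moves([
  [3,15,0,0,0,0,45],
  [4,25,0,0,0,0,45],
  [5,28,0,0,0,0,45],
  [5,28,0,0,0,0,45],
  [5,28,0,0,0,0,45],
  [5,25,0,0,0,0,45],
  [3,17,0,0,0,0,45],
  [0,8,0,0,0,0,45],
  [0,0,0,0,0,0,45],
  [0,0,0,0,0,0,45],
])

```text
t: 28.0
position: [0.447, 0.2829, 0.1168]
eef_rot: [-3.141, -0.001, 3.135]
contact_force: [-0.1, 0.5, 0.2]
width: 0.0454
grip_force: 0.0
```

Run:
```python
from h import *
snap('wrist','w12'); c=load('w12'); p=c['p'].astype(int)
o=observe();print(o['position'],o['eef_rot']); go((.4465,.2835),.012,179.8)
# strip: grey pixels; sample side edges row by row
g=(np.ptp(p,axis=2)<26)&(p.mean(2)>70)
for r in range(10,250,30):
    cc=np.where(g[r,150:420])[0]+150; dk=np.where(p[r,220:350].mean(1)<50)[0]+220
    if len(cc): print(r,cc[0],cc[-1],onz(c,[(cc[0],r),(cc[-1],r)],.006).round(4)[:,:2].tolist(),'dark',(dk[0],dk[-1], onz(c,[(dk[0],r),(dk[-1],r)],.03).round(4)[:,:2].tolist()) if len(dk) else '')
```

```text
[0.44713557 0.28248879 0.11697113] [-3.14155407e+00 -6.37757726e-04  3.13416668e+00]
turn -0.2 shift x,y,z [  0.6   1.  105. ] t 28.05
100 258 316 [[0.3605, 0.2621], [0.3608, 0.3095]] dark 
130 258 316 [[0.3845, 0.2614], [0.3848, 0.3099]] dark (np.int64(279), np.int64(295), [[0.3841, 0.2794], [0.3842, 0.2916]])
160 259 315 [[0.4095, 0.2615], [0.4099, 0.3096]] dark (np.int64(279), np.int64(295), [[0.4068, 0.2792], [0.4069, 0.2916]])
190 259 314 [[0.4359, 0.2608], [0.4362, 0.3092]] dark (np.int64(279), np.int64(295), [[0.4306, 0.2789], [0.4307, 0.2916]])
220 260 313 [[0.4637, 0.2608], [0.464, 0.3089]] dark (np.int64(280), np.int64(295), [[0.4558, 0.2794], [0.4559, 0.2917]])
```

>>> apply_moves([
  [0.5,2.5,10,0,0,0,45],
  [0,0,22,0,0,0,45],
  [0,0,25,0,0,0,45],
  [0,0,22,0,0,0,45],
  [0,0,14,0,0,0,45],
  [0,0,8,0,0,0,45],
  [0,0,3,0,0,0,45],
  [0,0,1.5,0,0,0,45],
  [0,0,0,0,0,0,45],
])

```text
t: 28.8
position: [0.447, 0.2859, 0.0122]
eef_rot: [3.141, 0.0, 3.134]
contact_force: [0.4, 0.4, 0.7]
width: 0.0451
grip_force: 0.0
```

>>> apply_moves([
  [0,0,0,0,0,0,30],
  [0,0,0,0,0,0,20],
  [0,0,0,0,0,0,12],
  [0,0,0,0,0,0,8],
  [0,0,0,0,0,0,8],
  [0,0,0,0,0,0,8],
  [0,0,0,0,0,0,8],
], force=40)

```text
t: 29.38
position: [0.4471, 0.2862, 0.0126]
eef_rot: [3.14, 0.001, 3.135]
contact_force: [-0.2, -1.2, 6.9]
width: 0.0131
grip_force: 39.7
```

>>> apply_moves([
  [0,0,-3,0,0,0,8],
  [0,0,-5,0,0,0,8],
  [0,0,-10,0,0,0,8],
  [0,0,-18,0,0,0,8],
  [0,0,-22,0,0,0,8],
  [0,0,-20,0,0,0,8],
  [0,0,-10,0,0,0,8],
  [0,0,-4,0,0,0,8],
  [0,0,0,0,0,0,8],
])

```text
t: 30.13
position: [0.4471, 0.2862, 0.1046]
eef_rot: [3.14, 0.001, 3.135]
contact_force: [1.0, -0.3, -3.0]
width: 0.0132
grip_force: 39.4
```

Run:
```python
from h import *
np.set_printoptions(precision=4,suppress=True)
o=observe();print(o['position'],o['eef_rot'],o['contact_force'],o['ft_torque'],o['joints'])
snap('wrist','w13'); c=load('w13'); p=c['p'].astype(int)
R=c['pose'][:3,:3]
g=(np.ptp(p,axis=2)<26)&(p.mean(2)>70)
for r in range(10,250,30):
    cc=np.where(g[r,150:420])[0]+150
    if len(cc)>5:
        q=bydepth(c,[(cc[4],r),(cc[-5],r)]); print(r,cc[0],cc[-1],q.tolist())
rows=np.where(g[:,262:275].sum(1)>6)[0]; print('rows',rows[:3],rows[-3:])
go(w(-10.5,3.5),.09,172.5)
```

```text
[0.4471 0.2862 0.1046] [3.1402 0.001  3.1349] [ 0.9651 -0.2916 -3.0353] [-0.0043 -0.0479 -0.0151] [ 0.5691  0.3313 -0.2033  1.0346  0.0006  0.5757]
70 233 336 [[0.3546108437970018, 0.26479701818419266, 0.09796165602949122], [0.3549043590626294, 0.30951154959974947, 0.09795923176141563]]
100 234 335 [[0.36813645164844566, 0.2646894918882898, 0.0979759358638636], [0.36842830046722846, 0.30944897003267935, 0.09784772683981313]]
130 235 334 [[0.38222892958860516, 0.2645639596135899, 0.09806643989439384], [0.3825286733273465, 0.30930500995713117, 0.09841424563742104]]
160 237 333 [[0.39697625382951623, 0.2649055646688305, 0.09810665052299172], [0.39732086779977677, 0.30935495349635683, 0.09784048882850871]]
190 238 331 [[0.4125187194237355, 0.264691810224995, 0.0979429675411714], [0.4127981680122419, 0.3087794516906949, 0.09811483646113589]]
220 239 330 [[0.42886063139189645, 0.2644939466679962, 0.09812269860291642], [0.42918105520431177, 0.30876945290143093, 0.09814488489025405]]
rows [50 51 52] [336 337 338]
turn 7.1 shift x,y,z [-127.  -172.2   13.6] t 30.1833
```

The guide is held level, with its underside 12.6 mm below the TCP and yaw matching the tool. I'll carry it to above the rest point.

>>> apply_moves([
  [0,0,0,0,0,3.5,8],
  [0,0,0,0,0,3.6,8],
  [-6,-8,0,0,0,0,8],
  [-12,-16,0,0,0,0,8],
  [-15,-20,0,0,0,0,8],
  [-16,-22,0,0,0,0,8],
  [-18,-25,0,0,0,0,8],
  [-18,-25,0,0,0,0,8],
  [-18,-25,0,0,0,0,8],
  [-14,-18,0,0,0,0,8],
  [-8,-10,0,0,0,0,8],
  [-3,-3.5,0,0,0,0,8],
])

```text
t: 31.18
position: [0.5515, 0.0961, 0.1027]
eef_rot: [-3.142, -0.001, 3.01]
contact_force: [0.3, -0.1, -2.2]
width: 0.0133
grip_force: 39.3
```

>>> apply_moves([
  [0,0,0,0,0,0,8],
  [0,0,0,0,0,0,8],
])

```text
t: 31.35
position: [0.5506, 0.0987, 0.1032]
eef_rot: [3.141, -0.001, 3.012]
contact_force: [-0.1, 0.4, -2.7]
width: 0.0131
grip_force: 39.3
```

Run:
```python
from h import *
np.set_printoptions(precision=4,suppress=True)
o=observe();print(o['position'],o['eef_rot'],jig(o['position'])); go(w(-9.2,3),.0376,172.5)
snap('wrist','w14');snap('top','top14');snap('scene','scene14')
# tile edges beneath, from wrist: bearer/tile by depth
c=load('w14'); d=c['d']; v,u=np.mgrid[0:420:2,0:560:2].reshape(2,-1); ok=d[v,u]>0
r=ray(c,np.c_[u,v][ok].astype(float))*d[v,u][ok][:,None]; P=r@c['pose'][:3,:3].T+c['pose'][:3,3]
q=np.c_[jig(P),P[:,2]*1e3]
for n,lo,hi,(xa,xb,ya,yb) in (('stop',20,30,(-75,50,45,110)),('bearer',20,30,(-125,-65,-50,55)),('tile',9,15,(-75,70,-80,75))):
    m=(q[:,2]>lo)&(q[:,2]<hi)&(q[:,0]>xa)&(q[:,0]<xb)&(q[:,1]>ya)&(q[:,1]<yb)
    if m.sum()>5: print(n,m.sum(),np.percentile(q[m],[1,50,99],axis=0).round(1).tolist())
```

```text
[0.5506 0.0987 0.1032] [ 3.141  -0.0012  3.0117] [[-10.0123   3.7054]]
turn 0.1 shift x,y,z [-0.8 -0.7 65.6] t 31.35
stop 881 [[-60.4, 62.5, 21.1], [-10.7, 71.9, 24.9], [49.0, 82.5, 26.7]]
tile 1715 [[-60.8, -57.0, 10.4], [-8.3, -35.8, 12.0], [59.1, 62.9, 14.0]]
```

Wrist depth gives the stop's face at y′ 62.5 and the tile centre at (−0.8, 3.0), so a shift of about 1 mm is enough. Lower gently.

>>> apply_moves([
  [-0.5,-1.4,6,0,0,0,8],
  [0,0,12,0,0,0,8],
  [0,0,14,0,0,0,8],
  [0,0,12,0,0,0,8],
  [0,0,8,0,0,0,8],
  [0,0,5,0,0,0,8],
  [0,0,3,0,0,0,8],
  [0,0,1.5,0,0,0,8],
  [0,0,0,0,0,0,8],
  [0,0,0,0,0,0,8],
])

```text
t: 32.33
position: [0.5517, 0.0969, 0.0427]
eef_rot: [3.141, 0.0, 3.011]
contact_force: [0.2, 0.8, -2.7]
width: 0.0134
grip_force: 39.4
```

>>> apply_moves([
  [0,0,1,0,0,0,8],
  [0,0,1,0,0,0,8],
  [0,0,0,0,0,0,8],
])

```text
t: 32.58
position: [0.5515, 0.0968, 0.0402]
eef_rot: [3.141, -0.0, 3.011]
contact_force: [0.0, 0.1, -3.6]
width: 0.0132
grip_force: 39.4
```

>>> apply_moves([
  [0,0,0.8,0,0,0,8],
  [0,0,0.8,0,0,0,8],
  [0,0,0,0,0,0,8],
])

```text
t: 32.83
position: [0.5514, 0.0968, 0.0385]
eef_rot: [3.141, -0.0, 3.011]
contact_force: [0.8, 0.1, -2.4]
width: 0.0133
grip_force: 39.4
```

>>> apply_moves([
  [0,0,0.6,0,0,0,8],
  [0,0,0,0,0,0,8],
])

```text
t: 33.0
position: [0.5514, 0.0968, 0.0379]
eef_rot: [3.141, -0.0, 3.011]
contact_force: [-0.1, 0.1, -2.5]
width: 0.0132
grip_force: 39.4
```

>>> apply_moves([
  [0,0,0.5,0,0,0,8],
  [0,0,0,0,0,0,8],
])

```text
t: 33.17
position: [0.5515, 0.0968, 0.0377]
eef_rot: [3.141, -0.0, 3.011]
contact_force: [-1.8, -0.8, 1.5]
width: 0.0129
grip_force: 39.8
```

>>> apply_moves([
  [0,0,0.5,0,0,0,8],
  [0,0,0,0,0,0,8],
])

```text
t: 33.33
position: [0.5514, 0.0968, 0.0376]
eef_rot: [3.141, 0.0, 3.011]
contact_force: [-5.3, -1.1, 11.5]
width: 0.0132
grip_force: 41.1
```

The guide is resting on its supports (reaction went from −2.5 to +11 N). Ease off, open, rise.

>>> apply_moves([
  [0,0,-0.6,0,0,0,8],
  [0,0,0,0,0,0,14],
  [0,0,0,0,0,0,18],
  [0,0,0,0,0,0,26],
  [0,0,0,0,0,0,36],
  [0,0,0,0,0,0,40],
  [0,0,0,0,0,0,40],
  [0,0,-6,0,0,0,40],
  [0,0,-12,0,0,0,40],
  [0,0,-25,0,0,0,40],
  [0,0,-35,0,0,0,40],
  [0,0,-35,0,0,0,40],
], force=20)

```text
t: 34.33
position: [0.5507, 0.0966, 0.1519]
eef_rot: [3.141, -0.001, 3.011]
contact_force: [0.7, -0.2, 0.8]
width: 0.0401
grip_force: 0.0
```

>>> apply_moves([
  [0,0,-20,0,0,0,40],
  [0,0,0,0,0,0,40],
  [0,0,0,0,0,0,40],
])

```text
t: 34.58
position: [0.5522, 0.0968, 0.1721]
eef_rot: [3.14, 0.002, 3.011]
contact_force: [-0.1, -0.2, -1.0]
width: 0.0399
grip_force: 0.0
```

Run:
```python
from h import *
o=observe(); print(o['position'],o['contact_force'])
snap('wrist','w15');snap('top','top15'); c=load('w15')
d=c['d']; v,u=np.mgrid[0:420,0:560].reshape(2,-1); ok=d[v,u]>0
P=(ray(c,np.c_[u,v][ok].astype(float))*d[v,u][ok][:,None])@c['pose'][:3,:3].T+c['pose'][:3,3]
q=np.c_[jig(P),P[:,2]*1e3]
def sel(n,lo,hi,xa,xb,ya,yb):
    m=(q[:,2]>lo)&(q[:,2]<hi)&(q[:,0]>xa)&(q[:,0]<xb)&(q[:,1]>ya)&(q[:,1]<yb)
    if m.sum()>20: print(n,m.sum(),np.percentile(q[m],[1,50,99],axis=0).round(1).tolist())
    return q[m]
sel('tileR',9,15,-75,72,-80,-25); sel('tileL',9,15,-75,72,32,70)
sel('stop',20,28,-75,50,50,110)
g=sel('guide',28.5,34,-130,120,-40,50)
for a in range(-110,91,25):
    s=g[(g[:,0]>a)&(g[:,0]<a+25)]
    if len(s)>30: print(a,np.percentile(s[:,1],[1,99]).round(1),s[:,2].mean().round(2))
for a in range(-60,60,30): 
    s=sel(f'stopface',20,28,a,a+30,50,110)
```

```text
[0.55219001 0.09683466 0.17207821] [-0.10689367 -0.17249515 -1.03969698]
tileR 3363 [[-60.3, -64.1, 10.2], [-6.5, -40.9, 11.9], [58.7, -25.2, 13.7]]
tileL 3185 [[-60.6, 32.3, 10.2], [-7.7, 47.2, 12.0], [57.2, 62.7, 14.0]]
stop 2171 [[-60.1, 62.5, 20.9], [-9.5, 72.0, 25.0], [48.7, 82.5, 26.7]]
guide 7924 [[-109.2, -22.2, 29.3], [-29.4, 2.2, 31.0], [87.5, 26.9, 32.6]]
-110 [-22.4  26.9] 31.04
-85 [-22.1  27. ] 30.98
-60 [-22.2  27.1] 30.96
-35 [-22.3  26.7] 30.97
-10 [-22.   27.1] 30.96
15 [-22.4  26.8] 30.97
40 [-22.1  27.1] 30.98
65 [-22.4  26.8] 30.97
stopface 643 [[-59.2, 62.7, 21.1], [-44.9, 72.2, 25.0], [-30.2, 82.6, 26.8]]
stopface 606 [[-29.9, 62.5, 20.6], [-15.5, 72.0, 24.9], [-0.2, 82.3, 26.5]]
stopface 553 [[0.7, 62.4, 20.9], [14.8, 71.8, 24.9], [29.7, 82.4, 26.4]]
stopface 481 [[30.2, 62.4, 21.7], [43.7, 72.7, 25.0], [59.5, 82.2, 26.7]]
```

All checks agree:
- **Guide:** level, top at 31 mm, so its underside is at 25 mm. It is square to the fence and centred within about 1 mm.
- **Tile:** flush against the stop (62.7 vs 62.5) and fence.

```bash
python3 -c "
from rig import job_done; print(job_done())"
```

```text
the job is handed in; nothing more can be done
None
```

I handed the job in at about 35 s: the white square tile is flush in the jig corner, and the cutting guide rests level and square across its middle on the fence and bearer block; I gave no command to the other items and no contact with them showed up.

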